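Post the end ring through the sprung flap

ROBOT

A 7-joint arm with a two-finger parallel gripper is mounted at the origin on the work surface. World frame = base frame: x ahead of the robot, y to its left, z up, the work surface at z = 0. Lengths are in m, angles in rad, forces in N, time in s.
With the tool pointing down it reaches from about 0.4 to 0.85 m from the base axis. Payload 10.4 kg.
Tool frame: the origin (TCP) lies midway between the tips of the shut fingers; the grasp point (between the pads) lies 19 mm behind it; z points along the fingers, x is the direction in which the jaws open and shut, and the axes are right-handed (so a half turn about z gives the same grasp; the last joint's range is limited). The gripper opens to 85 mm and grips with 20 to 120 N. Pads are 22 mm wide; open, the fingers measure 114 mm over their backs; the gripper's body (76 mm by 85 mm) begins 54 mm behind the grasp point. The pads swing forward as they close: fully open they stand 13 mm farther back than shut.
Start: joints at [-1.244, 0.332, -0.065, 1.46, 0.022, 1.35, -0.088], TCP at [0.214, 0.587, 0.231] pointing down, gripper open.
Joint ranges: [-2.6, 2.6], [-0.5, 2.12], [-1.47, 1.34], [0.16, 2.42], [-1.27, 4.41], [0.06, 2.06], [-2.6, 2.6]. Speed limits (rad/s): [2.22, 2.22, 2.79, 2.79, 3.14, 3.14, 3.14].

INTERFACE

Orientations are given as a unit quaternion [x, y, z, w].
In Python, from workcell import monitor, eyes, ticket, models gives the robot as it stands.
- The arm moves only by the tool servo_tool, never from a script. Its argument "motion" is a list of rows, each a list of 7 numbers: the opening, from 0 (shut) to 1 (fully open), then the shift along the tool's x, y, z in m, then the turn, a rotation vector about the tool's x, y, z in degrees. In form: [[fingers, tx, ty, tz, rx, ry, rz], ...]. A call has 1 to 20 rows; each row is the pose to reach, as a shift and turn from the pose commanded when the call began, along the tool's axes at that moment; what a row does not reach only later rows make up. A row lasts 1/8 s, in which the tool goes at most 62.5 mm and 10.7 degrees, less where a joint would pass 70% of its speed; a pose out of reach is approached as far as the arm can. A call with a gripper value outside its range is refused whole. The fingers move at their own pace and stop on an object; "grip_force" is the grip in N (left out, the last holds). Time passes only in rows, so rows that repeat a pose let the fingers close. It gives the time, the measured TCP pose, the force and the opening at its end, in the units of the state.
- monitor.get_obs(): the state, without advancing time (a new reading comes with each control period).
- eyes.camera(name): name is "side" or "top" or "wrist"; returns (picture, depth): 400x640x3 uint8, blue, green, red; 400x640 float32, m along the optical axis (not along the pixel's ray), 0 where there is no reading.
- eyes.camera_info(name): a dict with "intrinsics" (3x3 intrinsics, pixels), "k1" (the pictures are not rectified: a ray, as slopes to the right and down, at radius r is drawn at 1 + k1 r^2 times it, then the intrinsics apply), "extrinsics" (4x4, takes a point from world to camera coordinates); the wrist camera has in their place "tool_from_camera" (4x4, takes a point from camera to tool coordinates, whose origin is the TCP and whose axes are the tool frame's). Camera axes: x right, y down, z forward; pixel columns grow to the right and rows downward; lengths in m; the calibration is good to about 2 mm. A picture is of the moment at which its call begins: read the wrist's pose just before it. camera_info takes no time and is no camera call.
- ticket.hand_in(): hands the job in, once; it reports no verdict.
Trained networks look in the newest picture that a camera, given by its name, has taken for a name from the list of things; names that differ only in an ending like _2 or _b are one class to them, and where a whole thing is asked for, a point or a joint stands for the part that bears it (a point fixed in the world has none). Each returns a list of dicts, best first, with "confidence" (0 to 1); they miss things now and then, are a little off and sometimes report something else, mostly with a low value. They report only what shows in the picture. A call takes as long as a camera call. They do not tell look-alikes from the thing itself.
- models.boxes_of(camera, thing): "point" ([x, y, z] in m, in the coordinates of the camera as it stood for that picture, good to about 4 mm: the middle of the surface that is visible of it).
The state is a dict: "clock": time; "joint_pos": joint angles; "joint_velocities": joint speeds; "tau": joint torques, N m; "position": TCP position; "ee_rot": TCP orientation; "ft_force": force on the tool from outside, world axes, zero at the start; "torque": the same for the moment, N m; "grip_width": opening from 0.0 (shut) to 1.0 (fully open).
Only numpy, scipy, OpenCV 4.12 (cv2) and the standard library are available. Lean on these libraries where they do the work, as an engineer would, in place of code of your own. Each camera call takes 0.05 s, during which the arm holds its last target. There are 200 camera calls.

TASK

Put the small bronze end ring away in the ring compartment without picking it up: push the sprung flap open with one finger and, while it is held open, push the ring along the tiles and through the doorway with the other finger, so that it drops into the compartment. Do not shove the ring against the flap or lift it off the tiles, and leave everything else where it lies. Finish with your fingers out and the flap sprung shut.

Things in the scene. Friction and masses are not known exactly. Their poses are not given: they have to be found in the camera images.
- station: Fixed bench-top station: a tiled deck and, behind it, the ring compartment. Origin at table height under the middle of the doorway's outer face; x points in through the doorway (away from the robot at yaw 0), y left as one looks in, z up. This frame serves all positions below, in mm. Deck: level tiles at z 50, x -210 to 10, y -180 to 180.
- doorway (a point): Middle of the doorway on the deck, station (0, 0, 50). The front wall, x 0 to 10, top at z 84, has this doorway from y -60 to 60; it has no lintel, so fingers can pass through it from above.
- well (a point): Middle of the open front of the compartment floor, station (60, 0, 6). Inside: x 10 to 158, y -94 to 94, floor at z 6, walls to z 84; a thing pushed past the sill edge at x 10 drops 44 mm. Open on top for x 10 to 95; the back, x 95 to 173, is covered by a shut pine lid (top z 94, knob to z 108) that stays shut, with three rings fixed beneath it.
- flap (a joint): Flap angle, rad: 0 shut, grows as it swings into the compartment, stop at 1.4. A plain aluminium plate 5 thick, 118 long from hinge to free edge, 30 high (z 53 to 83), upright in the doorway; shut, it spans y 58 to -58 with its outer face at x 2.5. A spring shuts it: about 0.19 N m when shut, 0.31 N m at 1 rad, damped; let go, it shuts within half a second.
- flap_hinge (a point): Foot of the flap's upright hinge axis: station (5, 60, 53), at the left jamb. The free edge is at the right jamb.
- ring: The small bronze end ring to be put away: outside diameter 40 mm, bore 30, 22 high, 80 to 140 g, lying flat on the tiles in front of the flap. Origin at the centre of its underside, z up.
- big_ring: Bystander: larger bronze ring, outside diameter 66 mm, 26 high, flat on the tiles. Origin at the centre of its underside.
- head: Bystander: maple mallet head, a block 80 x 50 x 42 mm high on the tiles. Origin at the centre of its underside, long axis x.
- insert: Bystander: cream resin face insert, a disc 46 mm across and 12 high on the tiles. Origin at the centre of its underside.
- wedge: Bystander: cork-lined ash wedge 75 x 26 mm, up to 18 high, on the tiles. Origin at the centre of its underside, long axis x.
- punch: Bystander: steel drift punch 125 mm long, 12 across, lying across the deck's edge nearest the robot. Origin midway along it at its lowest point, long axis x.
- mallet: Bystander: finished wooden mallet lying on the table to the right, 230 mm long, head 60 x 110 x 55 high. Origin on the table under its handle, handle towards its -x.
- tin: Bystander: closed tin 72 mm across, 70 high, standing on the table to the left. Origin at the centre of its underside.
There are look-alikes about, which are no part of the job. Leave any red look-alike of the ring alone.

How it is judged:
By the outcome, as a careful person would: the job done as asked, in the order asked, and still so for the second after the job is handed in, with the robot touching nothing.
It also fails if it takes over 43 s, if anything falls off the work surface, if the arm or the gripper's body presses on something with over 40 N, if the wrist force passes 120 N, or if a joint passes its speed limit or range.

## Working session

There is one attempt and no reset: what is moved stays moved. The work goes in short steps, Python scripts to look and compute and a tool call to move; the robot and the scene stay as the last step left them, time stands still between calls to the robot, and variables do not carry over. Pictures are saved under pics/ and viewed, about 8 in all and at most 12, crops included, and the job is handed in when it is done.

Besides the shell and the picture viewer there is one more tool, called in YAML: its name, and indented under it one key for each argument. servo_tool: Moves the arm, as the interface text tells. Its arguments: {"type":"object","properties":{"motion":{"type":"array"},"grip_force":{"type":"number"}},"required":["motion"]}

```bash
mkdir -p pics; ls; cat > h.py <<'E'
import numpy as np, cv2
from scipy.spatial.transform import Rotation as R
from workcell import monitor, eyes, ticket, models
def c2w(cam,obs=None):
    i=eyes.camera_info(cam)
    if cam=="wrist":
        T=np.eye(4);T[:3,:3]=R.from_quat(obs["ee_rot"]).as_matrix();T[:3,3]=obs["position"]
        return T@np.array(i["tool_from_camera"])
    return np.linalg.inv(np.array(i["extrinsics"]))
def rays(cam,uv):
    i=eyes.camera_info(cam);K=np.array(i["intrinsics"]);k=i["k1"]
    uv=np.atleast_2d(uv).astype(float).reshape(-1,1,2)
    return cv2.undistortPoints(uv,K,np.array([k,0,0,0.])).reshape(-1,2)
def px2w(cam,uv,d,T):
    r=rays(cam,uv);d=np.atleast_1d(d)[:,None]
    p=np.hstack([r*d,d]);return p@T[:3,:3].T+T[:3,3]
def onplane(cam,uv,z,T):
    r=rays(cam,uv);v=np.hstack([r,np.ones((len(r),1))])@T[:3,:3].T
    return T[:3,3]+v*((z-T[2,3])/v[:,2])[:,None]
def w2px(cam,P,T):
    i=eyes.camera_info(cam);Ti=np.linalg.inv(T)
    P=np.atleast_2d(P)@Ti[:3,:3].T+Ti[:3,3]
    return cv2.projectPoints(P.reshape(-1,1,3),np.zeros(3),np.zeros(3),np.array(i["intrinsics"]),np.array([i["k1"],0,0,0.]))[0].reshape(-1,2)
E
python3 - <<'E'
from h import *
o=monitor.get_obs();print(o)
for c in("top","side"):
    im,d=eyes.camera(c);cv2.imwrite(f"pics/{c}0.png",im);np.save(f"{c}0.npy",d);T=c2w(c)
    print(c,T.round(3).tolist())
    for t in("ring","big_ring","flap","head","insert","wedge","punch","tin","mallet","station"):
        for b in models.boxes_of(c,t)[:4]:
            P=T[:3,:3]@np.array(b["point"])+T[:3,3]
            print(c,t,round(b["confidence"],2),P.round(3),w2px(c,P,T).round(0))
E
```

```text
pics
{'clock': 0.0, 'joint_pos': array([-1.24357939,  0.33287999, -0.06471038,  1.46096307,  0.02160154,
        1.34988201, -0.08849714]), 'joint_velocities': array([ 2.90994780e-04,  9.80938272e-05, -5.92306784e-04,  1.57312508e-03,
       -1.21606802e-03, -6.25846674e-04,  1.52068569e-03]), 'tau': array([-1.75835947e-03, -6.25437427e+01,  4.80403961e-02, -3.91593575e+01,
        1.61182584e-02,  1.02362290e-02,  2.16203563e-05]), 'position': array([0.21407326, 0.58679021, 0.2305005 ]), 'ee_rot': array([ 8.19357302e-01,  5.73282736e-01, -5.69439294e-04,  4.37959256e-04]), 'ft_force': array([ 1.01563823, -0.36947304,  0.23537913]), 'torque': array([-0.05232939, -0.03219645, -0.03846813]), 'grip_width': 1.000996524328634}
top [[-0.029, -0.996, 0.08, 0.447], [-1.0, 0.028, -0.006, -0.007], [0.004, -0.08, -0.997, 1.437], [0.0, 0.0, 0.0, 1.0]]
top ring 0.63 [ 0.561 -0.076  0.076] [[341. 199.]]
top ring 0.6 [ 0.335 -0.119  0.021] [[357. 282.]]
top ring 0.49 [ 0.549 -0.202  0.096] [[388. 202.]]
top ring 0.46 [0.787 0.078 0.024] [[283. 123.]]
top big_ring 0.57 [0.526 0.085 0.081] [[281. 214
[... 412 characters left out ...]
]]
side [[0.969, -0.163, 0.186, 0.253], [-0.247, -0.603, 0.758, -1.218], [-0.012, -0.78, -0.625, 1.091], [0.0, 0.0, 0.0, 1.0]]
side ring 0.45 [ 0.563 -0.083  0.066] [[327. 216.]]
side big_ring 0.67 [0.524 0.075 0.069] [[304. 188.]]
side head 0.69 [ 0.549 -0.212  0.091] [[333. 237.]]
side head 0.49 [ 0.612 -0.101  0.047] [[343. 221.]]
side insert 0.46 [ 0.464 -0.185  0.06 ] [[304. 244.]]
side wedge 0.48 [0.524 0.075 0.072] [[304. 187.]]
side wedge 0.45 [0.607 0.056 0.065] [[328. 188.]]
side tin 0.89 [0.57  0.462 0.051] [[293. 134.]]
side mallet 0.94 [ 0.577 -0.493  0.037] [[373. 322.]]
side mallet 0.18 [ 0.461 -0.007  0.062] [[291. 207.]]
side station 0.76 [ 0.607 -0.107  0.048] [[341. 222.]]
```

```bash
python3 - <<'E'
import cv2
im=cv2.imread("pics/top0.png")[90:310,220:440]
cv2.imwrite("pics/topc.png",cv2.resize(im,(600,600),interpolation=cv2.INTER_CUBIC))
E
```

```text
(no output)
```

View pics/topc.png

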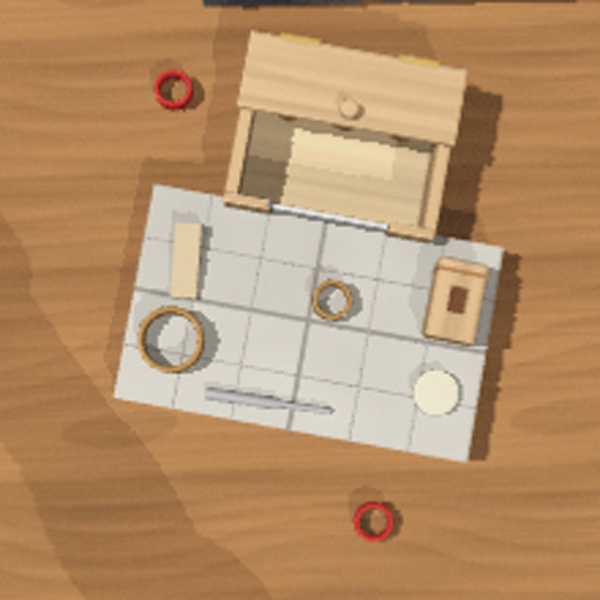

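View pics/side0.png

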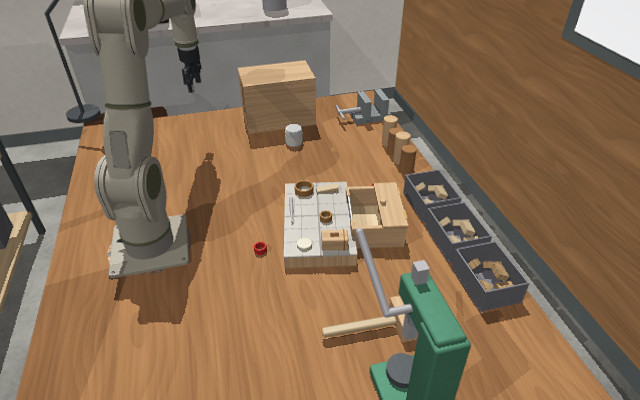

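The wanted ring is the bronze one at top px (342,200). It could be confused with three others: red rings at (284,123) and (357,281), and the big bronze ring at (283,215). The red ones are excluded by colour and the big one by size. Next I'll get the station pose from the top camera and work out a hover pose.

```bash
python3 - <<'E'
from h import *
d=np.load("top0.npy");T=c2w("top");im=cv2.imread("pics/top0.png")
vv,uu=np.mgrid[0:400,0:640];P=px2w("top",np.c_[uu.ravel(),vv.ravel()],d.ravel(),T).reshape(400,640,3)
roi=(P[...,0]>.35)&(P[...,0]<.75)&(abs(P[...,1]+.06)<.25)
gray=cv2.cvtColor(im,cv2.COLOR_BGR2HSV)[...,1]<60
m=roi&(abs(P[...,2]-.05)<.008)&gray
pts=P[m][:,:2].astype(np.float32);print(len(pts),np.median(P[m][:,2]))
(c,s,a)=cv2.minAreaRect(pts);print(c,s,a)
# manual deck corners (crop px): back-left, back-right, front-right, front-left
c4=np.array([[155,185],[503,245],[468,462],[113,398]])*220/600+[220,90]
W=onplane("top",c4,.05,T)[:,:2];M=np.array([[10,180],[10,-180],[-210,-180],[-210,180]])/1e3
def fit(M,W):
    mc,wc=M.mean(0),W.mean(0);H=(M-mc).T@(W-wc);a=np.arctan2(H[0,1]-H[1,0],H[0,0]+H[1,1])
    Rm=np.array([[np.cos(a),-np.sin(a)],[np.sin(a),np.cos(a)]]);return a,wc-Rm@mc,Rm
a,t,Rm=fit(M,W);print("yaw",np.degrees(a),"t",t,"res mm",((M@Rm.T+t-W)*1e3).round(1).tolist())
r=onplane("top",np.array([[333,300]])*220/600+[220,90],.07,T)[0,:2];print("ring st",Rm.T@(r-t))
np.savez("st0.npz",a=a,t=t)
print(np.array(eyes.camera_info("wrist")["tool_from_camera"]).round(3).tolist(),np.array(eyes.camera_info("wrist")["intrinsics"]).round(0).tolist())
o=monitor.get_obs();Rt=R.from_quat(o["ee_rot"])
tgt=np.r_[t+Rm@np.array([-.06,-.015]),.28];yaw=a+np.radians(5)
Rg=R.from_matrix(np.array([[np.cos(yaw),np.sin(yaw),0],[np.sin(yaw),-np.cos(yaw),0],[0,0,-1]]).T.T)
Rg=R.from_matrix(np.c_[[np.cos(yaw),np.sin(yaw),0],[np.sin(yaw),-np.cos(yaw),0],[0,0,-1]])
print("tgt",tgt,"shift",Rt.inv().apply(tgt-o["position"]),"turn",(Rt.inv()*Rg).as_rotvec(degrees=True))
E
```

```text
8525 0.05162171658837145
(0.5408673286437988, -0.056293562054634094) (0.361331969499588, 0.22064615786075592) 77.963623046875
yaw -11.729874663809573 t [ 0.63775121 -0.07791438] res mm [[0.4, 0.7], [-1.5, 0.2], [1.3, 0.6], [-0.1, -1.6]]
ring st [-0.07594226 -0.01840997]
[[1.0, 0.0, -0.0, 0.0], [-0.0, 0.952, 0.306, -0.078], [0.0, -0.306, 0.952, -0.142], [0.0, 0.0, 0.0, 1.0]] [[289.0, 0.0, 323.0], [0.0, 289.0, 202.0], [0.0, 0.0, 1.0]]
tgt [ 0.57595472 -0.08040326  0.28      ] shift [-0.5031889   0.56864564 -0.04873976] turn [-5.35504416e-03 -2.35420353e-03  7.66900738e+01]
```

servo_tool:
  motion:
    - [1,-0.02,0.06,-0.04,0,0,8]
    - [1,-0.06,0.12,-0.05,0,0,16]
    - [1,-0.1,0.17,-0.05,0,0,24]
    - [1,-0.14,0.22,-0.05,0,0,31]
    - [1,-0.19,0.27,-0.05,0,0,38]
    - [1,-0.24,0.32,-0.05,0,0,45]
    - [1,-0.29,0.37,-0.05,0,0,52]
    - [1,-0.34,0.42,-0.05,0,0,58]
    - [1,-0.39,0.47,-0.05,0,0,64]
    - [1,-0.44,0.52,-0.05,0,0,70]
    - [1,-0.48,0.55,-0.05,0,0,75]
    - [1,-0.503,0.569,-0.049,0,0,76.7]
    - [1,-0.503,0.569,-0.049,0,0,76.7]
    - [1,-0.503,0.569,-0.049,0,0,76.7]

```text
clock: 2.85
position: [0.5764, -0.083, 0.2801]
ee_rot: [0.998, -0.061, -0.0, 0.001]
ft_force: [-0.2, -0.7, -0.8]
grip_width: 1.0
```

```bash
python3 - <<'E'
from h import *
o=monitor.get_obs();im,d=eyes.camera("wrist");T=c2w("wrist",o);np.savez("w1.npz",d=d,T=T);cv2.imwrite("pics/w1.png",im)
print(o["clock"],o["position"],o["joint_velocities"].round(3).max())
for t in("ring","flap","big_ring"):
    for b in models.boxes_of("wrist",t)[:3]:
        P=T[:3,:3]@np.array(b["point"])+T[:3,3];print(t,round(b["confidence"],2),P.round(4),w2px("wrist",P,T).round(0))
E
```

```text
2.85 [ 0.57635584 -0.08298265  0.28013822] 0.017
ring 0.9 [ 0.3387 -0.1149  0.016 ] [[168. 207.]]
ring 0.6 [0.7927 0.0781 0.0152] [[481.  19.]]
ring 0.57 [ 0.5571 -0.0798  0.0705] [[308. 175.]]
flap 0.82 [ 0.6458 -0.0754  0.0814] [[381. 164.]]
flap 0.54 [0.6094 0.0669 0.0662] [[337.  38.]]
big_ring 0.73 [0.5244 0.0861 0.0712] [[256.  28.]]
```

View pics/w1.png

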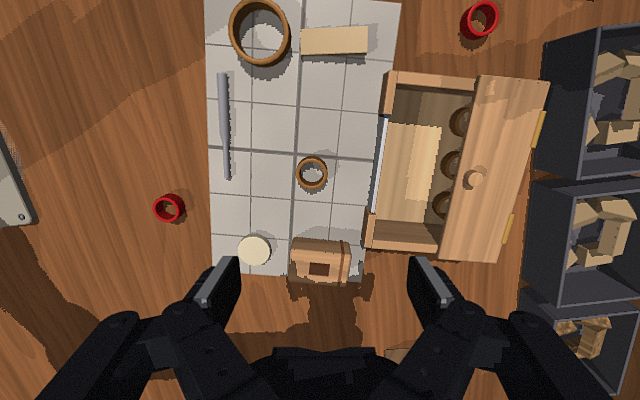

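Wrist view: the bronze ring is at (312,173), the shut flap at about (380,165) and the lid knob at (474,178). The red look-alikes are at (170,207) and (480,20). I'll refine the ring and doorway positions from depth.

```bash
python3 - <<'E'
from h import *
from scipy.optimize import least_squares
z=np.load("w1.npz");d,T=z["d"],z["T"];s=np.load("st0.npz");a,t=float(s["a"]),s["t"]
vv,uu=np.mgrid[0:400,0:640];P=px2w("wrist",np.c_[uu.ravel(),vv.ravel()],d.ravel(),T);P=P[d.ravel()>.02]
Rm=np.array([[np.cos(a),-np.sin(a)],[np.sin(a),np.cos(a)]])
S=np.c_[(P[:,:2]-t)@Rm,P[:,2]]*1e3
deck=(abs(S[:,2]-50)<6)&(abs(S[:,0]+100)<80)&(abs(S[:,1])<60);print("deck z",np.median(S[deck,2]))
r=S[(S[:,2]>68)&(S[:,2]<77)&(np.hypot(S[:,0]+76,S[:,1]+18)<35)][:,:2];print(len(r))
q=least_squares(lambda p:np.maximum(0,np.hypot(*(r-p[:2]).T)-20)+np.maximum(0,15-np.hypot(*(r-p[:2]).T)),r.mean(0)).x
print("ring st",q,r.mean(0),r.min(0),r.max(0))
im=cv2.imread("pics/w1.png")
# front wall outer face: front edge of wall tops by y bins
w=S[(abs(S[:,2]-84)<6)&(S[:,0]>-15)&(S[:,0]<20)]
for y0 in range(-100,101,10):
    k=w[abs(w[:,1]-y0)<5]
    if len(k)>3: print(y0,len(k),np.percentile(k[:,0],[2,98]).round(1),np.median(k[:,2]).round(1))
for x0 in(30,50,70):
    k=S[(abs(S[:,2]-84)<5)&(abs(S[:,0]-x0)<8)];print(x0,[np.percentile(k[k[:,1]*sg>60][:,1],[3,97]).round(1) for sg in(1,-1)])
for y0 in(-60,-20,30,60):
    k=S[(abs(S[:,2]-94)<5)&(abs(S[:,1]-y0)<8)&(S[:,0]>60)];print("lid",y0,np.percentile(k[:,0],[2,98]).round(1))
# deck edges
k=S[abs(S[:,2]-50)<5]
for x0 in(-150,-100,-40): 
    e=k[abs(k[:,0]-x0)<6];print("deck",x0,np.percentile(e[:,1],[.5,99.5]).round(1))
for y0 in(0,-60,40):
    e=k[(abs(k[:,1]-y0)<6)&(k[:,0]<0)];print("deckfront",y0,np.percentile(e[:,0],.5).round(1))
E
```

```text
deck z 49.421740360708014
353
ring st [-74.42628633 -16.32596987] [-74.46712233 -16.02931723] [-93.29628419 -36.49253891] [-54.48192302   3.17652965]
-100 109 [ 0.4 19.7] 83.2
-90 83 [ 0.4 19.3] 82.9
-80 62 [ 0.3 10. ] 83.1
-70 63 [ 0.4 10.1] 83.2
-60 57 [0.7 9.8] 82.7
-50 35 [2.9 7.7] 82.1
-40 35 [3.  7.7] 82.1
-30 33 [3.2 7.7] 82.1
-20 39 [3.1 7.7] 82.1
-10 39 [3.1 8.1] 82.1
0 39 [3.2 8. ] 82.0
10 39 [3.3 8. ] 81.9
20 40 [3.3 8.3] 81.9
30 43 [3.3 8.3] 82.0
40 43 [3.5 8.4] 81.9
50 45 [3.5 8.4] 81.9
60 68 [ 1.5 10.3] 82.9
70 91 [ 1.2 11.1] 83.0
80 94 [ 1.3 10.9] 83.1
90 94 [ 1.4 11.3] 82.9
100 173 [ 1.6 19.6] 83.0
30 [array([ 95.7, 106.4]), array([-104.5,  -92.7])]
50 [array([ 95.5, 106.5]), array([-104.9,  -92.9])]
70 [array([ 94.7, 106.3]), array([-105.1,  -93.1])]
lid -60 [ 96.4 174.2]
lid -20 [ 96.4 170.4]
lid 30 [ 95.8 171.2]
lid 60 [ 96.2 174.3]
deck -150 [-176.4  159.9]
deck -100 [-174.6  173.8]
deck -40 [-112.2  179. ]
deckfront 0 -208.6
deckfront -60 -208.6
deckfront 40 -208.1
```

```bash
python3 - <<'E'
from h import *
z=np.load("w1.npz");d,T=z["d"],z["T"];s=np.load("st0.npz");a,t=float(s["a"]),s["t"]
Tc=np.array(eyes.camera_info("wrist")["tool_from_camera"])
vv,uu=np.mgrid[0:400,0:640];Q=px2w("wrist",np.c_[uu.ravel(),vv.ravel()],d.ravel(),Tc);Q=Q[(d.ravel()>.02)&(d.ravel()<.2)]*1e3
for sg in(-1,1):
    F=Q[(Q[:,0]*sg>20)&(abs(Q[:,1])<40)&(Q[:,2]<15)]
    zt=np.percentile(F[:,2],99.5);print("tip z",zt,len(F))
    for zz in(-50,-40,-30,-20):
        k=F[abs(F[:,2]-zz)<4]
        if len(k):print(zz,len(k),np.percentile(k,[2,98],axis=0).round(1).tolist())
R0=np.array([[np.cos(a),-np.sin(a)],[np.sin(a),np.cos(a)]])
t=t+R0@[.0008,.0009];a=a-np.radians(.3)
Rm=np.array([[np.cos(a),-np.sin(a)],[np.sin(a),np.cos(a)]])
ringw=s["t"]+R0@[-.0744,-.0163];ring=Rm.T@(ringw-t);print("ring",ring*1e3)
np.savez("st.npz",a=a,t=t,ring=ring)
open("h.py","a").write('''
_s=np.load("st.npz") ;A=float(_s["a"]);t=_s["t"];Rm=np.array([[np.cos(A),-np.sin(A)],[np.sin(A),np.cos(A)]])
def goal(u,z,phi=5.):
    """shift/turn for TCP at u m along the push axis from the ring's first place"""
    o=monitor.get_obs();Rt=R.from_quat(o["ee_rot"]);p=np.radians(phi);y=A+p
    g=np.r_[t+Rm@(_s["ring"]+u*np.array([np.cos(p),np.sin(p)])),z]
    Rg=R.from_matrix(np.c_[[np.cos(y),np.sin(y),0],[np.sin(y),-np.cos(y),0],[0,0,-1]])
    st=Rm.T@(o["position"][:2]-t)*1e3
    print("now st",st.round(1),o["position"][2],"goal",g.round(4),"shift",Rt.inv().apply(g-o["position"]).round(4),"turn",(Rt.inv()*Rg).as_rotvec(degrees=True).round(2))
''')
E
python3 -c "
from h import *
goal(.0135,.12);goal(.0135,.045)"
```

```text
tip z -16.087558298097523 15706
-50 505 [[-52.6, -12.4, -53.7], [-41.7, 0.6, -46.1]]
-40 608 [[-55.2, -11.5, -43.9], [-41.9, 9.5, -36.1]]
-30 493 [[-55.1, -11.3, -33.8], [-41.9, 9.7, -26.2]]
-20 369 [[-54.4, -11.3, -23.8], [-42.0, 10.0, -16.2]]
tip z -16.083883418031167 15915
-50 516 [[42.7, -12.4, -53.3], [53.3, 0.4, -46.1]]
-40 594 [[42.7, -11.5, -43.8], [56.2, 9.9, -36.1]]
-30 503 [[43.0, -11.3, -33.8], [56.2, 9.8, -26.3]]
-20 377 [[43.0, -11.3, -23.9], [55.5, 10.5, -16.1]]
ring [-75.1089106  -17.59350871]
now st [-60.8 -14.5] 0.2803021240646051 goal [ 0.575  -0.0804  0.12  ] shift [-0.0011  0.002   0.1603] turn [-0.05  0.01  0.42]
now st [-60.8 -14.5] 0.2803021240646051 goal [ 0.575  -0.0804  0.045 ] shift [-0.0011  0.002   0.2353] turn [-0.05  0.01  0.42]
```

servo_tool:
  motion:
    - [1,-0.001,0.002,0.05,0,0,0.4]
    - [1,-0.001,0.002,0.1,0,0,0.4]
    - [1,-0.001,0.002,0.14,0,0,0.4]
    - [1,-0.001,0.002,0.16,0,0,0.4]
    - [1,-0.001,0.002,0.16,0,0,0.4]
    - [1,-0.001,0.002,0.16,0,0,0.4]
    - [1,-0.001,0.002,0.16,0,0,0.4]

```text
clock: 3.92
position: [0.5759, -0.082, 0.1216]
ee_rot: [0.998, -0.062, 0.001, -0.0]
ft_force: [0.6, -0.3, 0.2]
grip_width: 1.001
```

```bash
python3 - <<'E'
from h import *
goal(.0135,.043)
o=monitor.get_obs();im,d=eyes.camera("wrist");T=c2w("wrist",o);cv2.imwrite("pics/w2.png",im)
vv,uu=np.mgrid[0:400,0:640];P=px2w("wrist",np.c_[uu.ravel(),vv.ravel()],d.ravel(),T);P=P[d.ravel()>.02]
S=np.c_[(P[:,:2]-t)@Rm,P[:,2]]*1e3
r=S[(S[:,2]>68)&(S[:,2]<75)&(np.hypot(S[:,0]+75,S[:,1]+17)<27)];print(len(r),r.mean(0),r.min(0),r.max(0))
f=S[(abs(S[:,2]-82)<4)&(abs(S[:,1])<50)&(abs(S[:,0]-5)<9)];print("flap",len(f),np.percentile(f,[3,97],axis=0))
E
```

```text
now st [-60.5 -17.8] 0.12160490003113 goal [ 0.575  -0.0804  0.043 ] shift [-0.0012 -0.0014  0.0786] turn [-0.04 -0.12 -0.08]
1039 [-74.91071179 -16.70908488  70.97770751] [-94.22174797 -37.36878062  68.01602867] [-55.11587086   2.27637026  73.2551644 ]
flap 1139 [[  2.56156858 -31.14734928  78.4551539 ]
 [  7.35858573  47.90358577  83.31952605]]
```

View pics/w2.png

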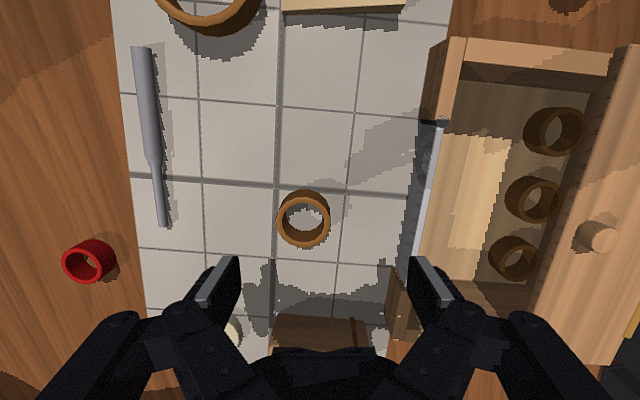

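servo_tool:
  motion:
    - [1,-0.001,-0.001,0.03,0,0,0]
    - [1,-0.001,-0.001,0.055,0,0,0]
    - [1,-0.001,-0.001,0.07,0,0,0]
    - [1,-0.001,-0.001,0.078,0,0,0]
    - [1,-0.001,-0.001,0.078,0,0,0]
    - [1,-0.001,-0.001,0.078,0,0,0]

```text
clock: 4.72
position: [0.5748, -0.0812, 0.0431]
ee_rot: [0.998, -0.062, 0.001, -0.0]
ft_force: [0.8, 0.2, 0.3]
grip_width: 0.999
```

```bash
python3 - <<'E'
from h import *
goal(.0135,.043);goal(.1085,.043)
o=monitor.get_obs();print(o["ft_force"])
im,d=eyes.camera("wrist");T=c2w("wrist",o);cv2.imwrite("pics/w3.png",im)
vv,uu=np.mgrid[0:400,0:640];P=px2w("wrist",np.c_[uu.ravel(),vv.ravel()],d.ravel(),T);P=P[d.ravel()>.02]
S=np.c_[(P[:,:2]-t)@Rm,P[:,2]]*1e3
r=S[(S[:,2]>68)&(S[:,2]<75)&(np.hypot(S[:,0]+75,S[:,1]+17)<24)];print(len(r),r.mean(0),r.min(0),r.max(0))
E
```

```text
now st [-61.6 -17.2] 0.04311751294786673 goal [ 0.575  -0.0804  0.043 ] shift [ 0.0001 -0.0008  0.0001] turn [-0.02 -0.07 -0.12]
now st [-61.6 -17.2] 0.04311751294786673 goal [ 0.6693 -0.092   0.043 ] shift [ 0.0951 -0.001   0.0002] turn [-0.02 -0.07 -0.12]
[0.84725592 0.15056641 0.32902483]
2527 [-74.76012256 -16.03165552  70.83844119] [-94.70336498 -37.07186409  68.00113611] [-55.16900054   2.7532374   72.9458246 ]
```

View pics/w3.png

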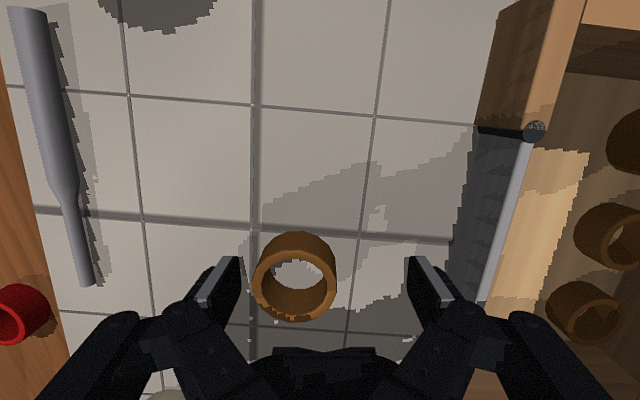

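servo_tool:
  motion:
    - [1,0.005,0,0,0,0,0]
    - [1,0.011,0,0,0,0,0]
    - [1,0.017,0,0,0,0,0]
    - [1,0.023,0,0,0,0,0]
    - [1,0.029,0,0,0,0,0]
    - [1,0.035,0,0,0,0,0]
    - [1,0.04,0,0,0,0,0]
    - [1,0.045,0,0,0,0,0]
    - [1,0.05,0,0,0,0,0]
    - [1,0.05,0,0,0,0,0]

```text
clock: 6.02
position: [0.6236, -0.0871, 0.0416]
ee_rot: [0.998, -0.062, -0.001, -0.0]
ft_force: [-4.0, 0.9, -1.4]
grip_width: 0.999
```

```bash
python3 - <<'E'
from h import *
goal(.1065,.043)
o=monitor.get_obs();print(o["ft_force"])
im,d=eyes.camera("wrist");T=c2w("wrist",o);cv2.imwrite("pics/w4.png",im)
vv,uu=np.mgrid[0:400,0:640];P=px2w("wrist",np.c_[uu.ravel(),vv.ravel()],d.ravel(),T);P=P[d.ravel()>.02]
S=np.c_[(P[:,:2]-t)@Rm,P[:,2]]*1e3
r=S[(S[:,2]>68)&(S[:,2]<75)&(np.hypot(S[:,0]+33,S[:,1]+14)<30)];print(len(r),r.mean(0),r.min(0),r.max(0))
E
```

```text
now st [-12.7 -12.8] 0.0415988449240913 goal [ 0.6673 -0.0918  0.043 ] shift [ 0.0439 -0.0008 -0.0015] turn [ 0.    0.08 -0.09]
[-4.00826514  0.93829563 -1.36030812]
2945 [-37.59422971 -10.96353688  70.9231247 ] [-62.0190588  -32.0396036   68.01112112] [-15.17559879   8.01357015  74.96969589]
```

View pics/w4.png

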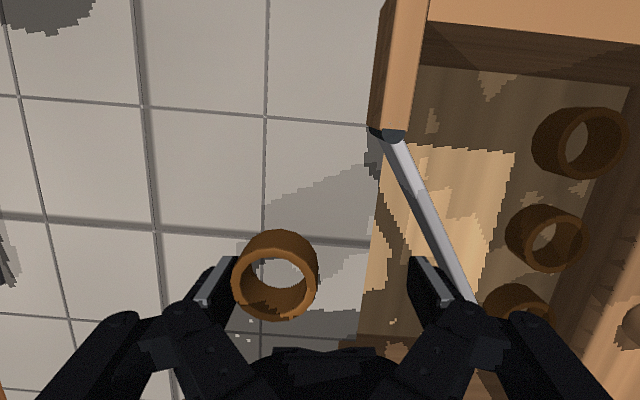

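servo_tool:
  motion:
    - [1,0.006,0,-0.001,0,0,0]
    - [1,0.012,0,-0.0015,0,0,0]
    - [1,0.018,0,-0.0015,0,0,0]
    - [1,0.024,0,-0.002,0,0,0]
    - [1,0.03,0,-0.002,0,0,0]
    - [1,0.036,0,-0.002,0,0,0]
    - [1,0.042,0,-0.002,0,0,0]
    - [1,0.042,0,-0.002,0,0,0]
  grip_force: 20

```text
clock: 7.08
position: [0.6638, -0.0926, 0.0437]
ee_rot: [0.998, -0.062, -0.002, -0.0]
ft_force: [-16.4, 1.4, 3.2]
grip_width: 1.001
```

```bash
python3 - <<'E'
from h import *
goal(.1065,.043)
o=monitor.get_obs();print(o["ft_force"])
im,d=eyes.camera("wrist");T=c2w("wrist",o);cv2.imwrite("pics/w5.png",im)
vv,uu=np.mgrid[0:400,0:640];P=px2w("wrist",np.c_[uu.ravel(),vv.ravel()],d.ravel(),T);P=P[d.ravel()>.02]
S=np.c_[(P[:,:2]-t)@Rm,P[:,2]]*1e3
r=S[(S[:,2]>60)&(S[:,2]<75)&(np.hypot(S[:,0]-10,S[:,1]+9)<26)];print(len(r),r.mean(0),r.min(0),r.max(0))
E
```

```text
now st [27.7 -9.9] 0.04369227983065033 goal [ 0.6673 -0.0918  0.043 ] shift [ 0.0034 -0.0013  0.0007] turn [-0.01  0.27 -0.13]
[-16.384088     1.43604398   3.24684871]
4012 [ 4.48953095 -7.75897153 68.69958896] [-15.47035714 -28.56643917  60.00344052] [25.30293433 11.45740417 74.8630586 ]
```

View pics/w5.png

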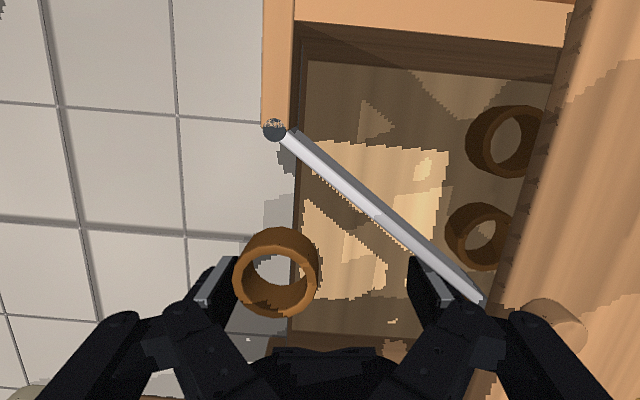

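Ring is at (275,270), about half over the sill, and the flap is held about 0.7 rad open. The −16 N is more than the spring should give, so the outer finger linkage may be touching the lid. I'll check that before moving.

```bash
python3 - <<'E'
from h import *
o=monitor.get_obs();im,d=eyes.camera("wrist");T=c2w("wrist",o);Tc=np.array(eyes.camera_info("wrist")["tool_from_camera"])
print(o["ft_force"],o["torque"])
vv,uu=np.mgrid[0:400,0:640];uv=np.c_[uu.ravel(),vv.ravel()]
P=px2w("wrist",uv,d.ravel(),T);Q=px2w("wrist",uv,d.ravel(),Tc)*1e3
S=np.c_[(P[:,:2]-t)@Rm,P[:,2]]*1e3
dark=(im.max(2).ravel()<45)&(d.ravel()>.02)&(abs(Q[:,1])<45)
for z0 in range(50,150,6):
    k=dark&(abs(S[:,2]-z0)<3)&(Q[:,0]>25)&(Q[:,2]<15)
    if k.sum()>5:print("z",z0,"tool x",np.percentile(Q[k,0],[2,98]).round(1),"y",np.percentile(Q[k,1],[2,98]).round(1),"st x max",np.percentile(S[k,0],98).round(1),k.sum())
k=(S[:,2]>97)&(S[:,2]<112)&~(im.max(2).ravel()<60)&(S[:,0]>100)&(abs(S[:,1])<30);print("knob",k.sum(),np.percentile(S[k],[2,50,98],axis=0).round(1))
k=(abs(S[:,2]-94)<4)&~(im.max(2).ravel()<60)&(S[:,0]>80)&(abs(S[:,1])<80);print("lid edge",np.percentile(S[k,0],1))
E
```

```text
[-14.05318256   1.61874873   3.48143895] [0.14917748 2.36011146 0.05110311]
z 56 tool x [43.  43.9] y [-9.3  9.2] st x max 71.9 63
z 62 tool x [43.  44.7] y [-11.1  10.2] st x max 71.9 186
z 68 tool x [43.  44.8] y [-11.   10.5] st x max 72.2 203
z 74 tool x [42.9 53.9] y [-11.   10.7] st x max 80.9 252
z 80 tool x [42.9 55.4] y [-11.3   9.5] st x max 82.5 312
z 86 tool x [42.7 56.5] y [-11.2   8.7] st x max 83.5 325
z 92 tool x [42.7 52.1] y [-11.6   0.9] st x max 78.8 294
z 98 tool x [44.2 65.6] y [-13.8  -6.3] st x max 92.7 343
z 104 tool x [40.4 72.4] y [-13.8   5.9] st x max 99.0 1227
z 110 tool x [40.6 72.7] y [-13.5   9.3] st x max 99.7 3379
z 116 tool x [30.6 72.6] y [-17.5  10.2] st x max 99.4 1807
z 122 tool x [26.1 71.9] y [-17.7   2. ] st x max 98.7 2186
z 128 tool x [25.6 71.3] y [-17.9  -3.9] st x max 98.0 2197
z 134 tool x [25.2 71. ] y [-18.  -10.1] st x max 97.8 1303
z 140 tool x [25.1 28. ] y [-18.2 -16.4] st x max 54.6 54
knob 1404 [[103.1  -2.3  97.5]
 [109.7   7.  106.4]
 [117.6   9.7 108.1]]
lid edge 94.79679754247147
```

The linkage at station x≈99.5, z 98–137 meets the lid knob. I'll back off a few mm and finish the push by narrowing the fingers, with a 60 mm gap that stays wider than the 40 mm ring.

servo_tool:
  motion:
    - [0.95,-0.003,0,-0.001,0,0,0]
    - [0.9,-0.004,0,-0.0015,0,0,0]
    - [0.85,-0.004,0,-0.002,0,0,0]
    - [0.8,-0.004,0,-0.003,0,0,0]
    - [0.8,-0.004,0,-0.003,0,0,0]
  grip_force: 20

```text
clock: 7.8
position: [0.6618, -0.0922, 0.0474]
ee_rot: [0.998, -0.062, 0.0, 0.0]
ft_force: [-1.0, -3.5, -0.9]
grip_width: 0.797
```

```bash
cat > look.py <<'E'
from h import *
import sys
goal(.1065,.043)
o=monitor.get_obs();print(o["ft_force"],o["grip_width"])
im,d=eyes.camera("wrist");T=c2w("wrist",o);cv2.imwrite(sys.argv[1],im)
Tc=np.array(eyes.camera_info("wrist")["tool_from_camera"])
vv,uu=np.mgrid[0:400,0:640];uv=np.c_[uu.ravel(),vv.ravel()];ok=d.ravel()>.02
P=px2w("wrist",uv,d.ravel(),T);Q=px2w("wrist",uv,d.ravel(),Tc)*1e3
S=np.c_[(P[:,:2]-t)@Rm,P[:,2]]*1e3;dark=im.max(2).ravel()<45
for sg in(1,-1):
    k=ok&dark&(Q[:,0]*sg>20)&(abs(Q[:,1])<13)&(S[:,2]<95)&(Q[:,0]*sg<70);print("finger tip z",np.percentile(S[k,2],1),"x",np.percentile(S[k,0],[2,98]))
k=ok&dark&(Q[:,0]>20)&(S[:,2]>97)&(S[:,2]<130)&(abs(Q[:,1])<20);print("knuckle x",np.percentile(S[k,0],99))
r=S[ok&~dark&(S[:,2]>60)&(S[:,2]<76)&(np.hypot(S[:,0]-12,S[:,1]+9)<24)];print("ring",len(r))
if len(r)>20:print(r.mean(0),np.percentile(r,[1,99],axis=0))
E
python3 look.py pics/w6.png
```

```text
now st [25.7 -9.9] 0.04738798413713197 goal [ 0.6673 -0.0918  0.043 ] shift [ 0.0054 -0.0011  0.0044] turn [ 0.   -0.02 -0.12]
[-0.95576528 -3.52882406 -0.91635612] 0.7966035652313269
finger tip z 55.279410325189474 x [59.28514214 71.62414724]
finger tip z 55.12380865866141 x [-21.18309585  -7.09596148]
knuckle x 91.21931119488083
ring 957
[23.98105253 -7.7978112  61.09578764] [[-10.6583722  -16.4538082   60.01430843]
 [ 33.97499436   0.13108468  69.65187848]]
```

servo_tool:
  motion:
    - [0.77,0.002,0,-0.001,0,0,0]
    - [0.73,0.004,0,-0.002,0,0,0]
    - [0.7,0.005,0,-0.003,0,0,0]
    - [0.7,0.005,0,-0.003,0,0,0]
    - [0.7,0.005,0,-0.003,0,0,0]

```text
clock: 8.48
position: [0.6663, -0.0924, 0.0501]
ee_rot: [0.998, -0.062, -0.0, -0.0]
ft_force: [-2.8, -1.3, -2.1]
grip_width: 0.704
```

```bash
python3 look.py pics/w7.png
```

```text
now st [30.2 -9.1] 0.05006869013333398 goal [ 0.6673 -0.0918  0.043 ] shift [ 0.0009 -0.0007  0.0071] turn [-0.02  0.03 -0.1 ]
[-2.77256634 -1.28838318 -2.05649935] 0.7042246057180851
finger tip z 55.67129388011231 x [59.58593346 72.13979646]
finger tip z 54.68097690843989 x [-12.44375614   1.70749257]
knuckle x 92.83837894214639
ring 193
[-4.34896358 -2.0830973  68.52731709] [[-10.97067643 -22.57060106  60.10275637]
 [  1.80045298  -0.39402838  75.86965091]]
```

View pics/w7.png

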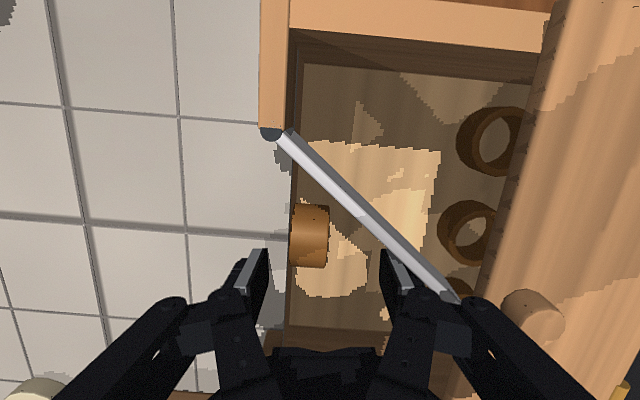

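The ring has dropped and lies on edge on the compartment floor, at (312,235), clear below the flap. Fingers straight up next.

servo_tool:
  motion:
    - [0.7,0,0,-0.02,0,0,0]
    - [0.7,0,0,-0.06,0,0,0]
    - [0.7,0,0,-0.11,0,0,0]
    - [0.7,-0.01,0,-0.16,0,0,0]
    - [0.7,-0.04,0,-0.2,0,0,0]
    - [0.7,-0.07,0,-0.22,0,0,0]
    - [0.7,-0.08,0,-0.22,0,0,0]
    - [0.7,-0.08,0,-0.22,0,0,0]
    - [0.7,-0.08,0,-0.22,0,0,0]
    - [0.7,-0.08,0,-0.22,0,0,0]

```text
clock: 9.78
position: [0.5875, -0.0827, 0.2695]
ee_rot: [0.998, -0.062, -0.001, 0.0]
ft_force: [0.6, -0.6, -0.6]
grip_width: 0.697
```

```bash
python3 - <<'E'
from h import *
o=monitor.get_obs();im,d=eyes.camera("wrist");T=c2w("wrist",o);cv2.imwrite("pics/w8.png",im)
vv,uu=np.mgrid[0:400,0:640];P=px2w("wrist",np.c_[uu.ravel(),vv.ravel()],d.ravel(),T);ok=d.ravel()>.02
S=np.c_[(P[:,:2]-t)@Rm,P[:,2]]*1e3
f=S[ok&(abs(S[:,2]-82)<4)&(abs(S[:,1])<55)&(abs(S[:,0]-5)<20)]
print("flap",np.polyfit(f[:,1],f[:,0],1),np.percentile(f,[2,98],axis=0).round(1).tolist())
r=S[ok&(S[:,0]>12)&(S[:,0]<60)&(abs(S[:,1])<60)&(S[:,2]>15)&(S[:,2]<60)];print("ring",len(r),np.percentile(r,[2,50,98],axis=0).round(1).tolist())
print(o["clock"],o["ft_force"])
top0=np.load("top0.npy");im2,d2=eyes.camera("top");i0=cv2.imread("pics/top0.png");T=c2w("top")
for tn in("ring","big_ring","head","insert","wedge","punch","mallet"):
    for b in models.boxes_of("top",tn)[:4]:
        X=T[:3,:3]@np.array(b["point"])+T[:3,3];print(tn,round(b["confidence"],2),X.round(3))
E
```

```text
flap [9.48216016e-04 4.58716496e+00] [[2.3, -52.8, 78.7], [7.3, 53.0, 83.6]]
ring 379 [[15.2, -23.6, 27.1], [23.6, -3.0, 42.0], [31.6, 12.9, 45.5]]
9.775 [ 0.5799671  -0.62134009 -0.63553353]
ring 0.58 [0.789 0.08  0.026]
big_ring 0.64 [0.527 0.082 0.08 ]
head 0.58 [ 0.549 -0.21   0.096]
wedge 0.63 [0.604 0.065 0.065]
punch 0.48 [0.467 0.02  0.063]
mallet 0.95 [ 0.648 -0.483  0.049]
```

View pics/w8.png

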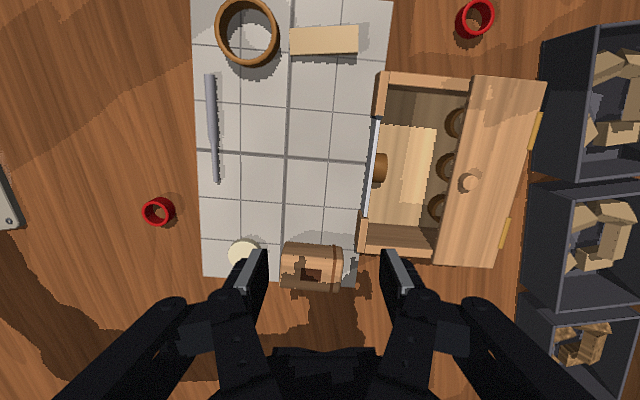

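The flap is shut (slope about 0, face at x 2.3–7.3). The ring is inside on the floor at (380,170), and the bystanders look unmoved, so I'm handing in.

```bash
python3 -c "
from workcell import ticket;print(ticket.hand_in())"
```

```text
the job is handed in; nothing more can be done
None
```

The small bronze ring is in the compartment and the flap is shut. One finger pushed the flap open and held it while the other slid the ring along the tiles and over the sill. Then I lifted both fingers straight out and handed the job in at about 10 s.

**Last checks (wrist camera):**
- **Flap:** it lies flat across the doorway, with its faces at station x of about 2.3 and 7.3 mm.
- **Ring:** it rests on edge, not flat, on the compartment floor just inside the sill. Its top is at z of about 46 mm, below the flap's foot at 53 mm.
- **Robot:** the measured force is about zero, and the fingers are well clear above the deck.
- **Everything else:** the bystanders and red rings in view lie where they did. In the last top-camera picture the networks did not report the insert, but it shows in the wrist picture. They put the punch's middle about 2 cm from the first report, but it has not visibly moved. I did not recheck the tin.

**One slip:** near the end of the push, the gripper's outer linkage appears to have pressed on the lid knob. The wrist force read about 16 N, below the 40 N limit. I backed off about 4 mm and finished the push by narrowing the fingers. The lid looks shut and unmoved.

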